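# Fit the sprung spindle between the cups of the bench centres

## Robot

A 6-joint arm with a two-finger parallel gripper is mounted at the origin on the work surface. World frame = base frame: x ahead of the robot, y to its left, z up, the work surface at z = 0. Lengths are in mm, angles in rad, forces in N, time in s.
With the tool pointing down it reaches from about 300 to 775 mm from the base axis. Payload 14.6 kg.
Tool frame: the origin (TCP) lies at the very end of the fingers, on their centre line; the grasp point (between the pads) lies 19 mm behind it; y points along the fingers, z is the direction in which the jaws open and shut, and the axes are right-handed (so a half turn about y gives the same grasp; the last joint's range is limited). The gripper opens to 94 mm and grips with 3 to 60 N. Pads are 16 mm wide; open, the fingers measure 119 mm over their backs; the gripper's body (75 mm by 177 mm) begins 78 mm behind the grasp point.
Start: joints at [-1.242, 0.3, 1.521, -0, 1.321, -0.067], TCP at [212.043, -507.471, 205.446] pointing down, gripper open.
Joint ranges: [-3.03, 3.03], [-0.79, 2.21], [0.23, 2.52], [-1.04, 4.18], [0, 3.07], [-2.55, 2.55]. Speed limits (rad/s): [2.22, 2.22, 2.57, 3.14, 3.14, 3.14].

## Interface

Orientations are given as [roll, pitch, yaw] about the fixed x, y, z axes, in that order (R = Rz(yaw) Ry(pitch) Rx(roll)).
In Python, from cell import manip, imaging, ticket gives the robot as it stands.
- The arm moves only by the shell command python3 -m inch 'ROWS' [FORCE]. ROWS is JSON, a list of rows, each a list of 3 entries, a list of its own where there are three numbers: the turn, a rotation vector about the world's x, y, z in degrees, then the shift along the world's x, y, z in m, then the finger opening in m, from 0 to 0.094. In form: [[[wx, wy, wz], [tx, ty, tz], jaw], ...]. A call has exactly 10 rows; each row shifts and turns the commanded pose from where the row before left it; what a row does not reach is not made up. A row lasts 1/12 s, in which the tool goes at most 41.7 mm and 7.16 degrees, less where a joint would pass 70% of its speed; a pose out of reach is approached as far as the arm can. A call with a gripper value outside its range is refused whole. The fingers move at their own pace and stop on an object; FORCE is the grip in N (left out, the last holds). Time passes only in rows, so rows that do not move let the fingers close, or fill a call up. It gives the time, the measured TCP pose, the force and the opening at its end, in the units of the state.
- manip.read_state(): the state, without advancing time (a new reading comes with each control period).
- imaging.camera(name): name is "scene" or "top"; returns a dict with "pixels" (384x512x3 uint8, red, green, blue), "depth" (384x512 float32, mm along the optical axis (not along the pixel's ray), 0 where there is no reading), "mtx" (3x3 intrinsics, pixels), "pose" (4x4, takes a point from camera to world coordinates). Camera axes: x right, y up, looking along -z (the intrinsics and any distortion apply to the point x, -y, -z); pixel columns grow to the right and rows downward; lengths in mm; the calibration is good to about 2 mm. A picture is of the moment at which its call begins.
- ticket.sign_off(): hands the job in, once; it reports no verdict.
The state is a dict: "clock": time; "joints": joint angles; "qd": joint speeds; "effort": joint torques, N m; "eef_pos": TCP position; "eef_rot": TCP orientation; "wrist_force": force on the tool from outside, world axes, zero at the start; "moment": the same for the moment, N m; "finger_gap": finger opening in mm.
Only numpy, scipy, OpenCV 4.12 (cv2) and the standard library are available. Lean on these libraries where they do the work, as an engineer would, in place of code of your own. Each camera call takes 0.05 s, during which the arm holds its last target. There are 200 camera calls.

## Task

Take the spring-loaded test spindle from its V rest and fit it between the two cups of the bench centres: its sprung plunger tip in the cup of the head with the black knob, pushed in so that the spindle shortens and its plain tip can be brought in front of the other cup and let out into it. Push with feeling and do not ram the plunger down to its stop or jam the spindle against the cups. Leave the spindle held level by its own spring alone, both tips fully seated, and leave the hub, the collar and the spray can where they stand.

Things in the scene. Friction and masses are not known exactly. Their poses are not given: they have to be found in the camera images.
- stand: Bench centres, fixed: grey bed 320 (x) x 90 x 12 mm. Origin: centre of its underside on the bench; x from the head with the black knob (-x) to the head with the round disc on its back (+x); z up. A dark slide on it, top at z = 22, carries both heads as one piece, locked anywhere within +-16 mm along x of its middle: this place is NOT reported and differs each time; it does not yield.
- axis_mid (a point): Fixed on the bed at x = 0, y = 0, z = 75 mm of the stand: the cups' level axis passes here along the stand's x. With the slide in its middle the heads (34 x 40 mm blocks, tops at z = 95, inner faces at x = -95 and +95) each hold a steel cup 28 mm across and 20 mm long on the inner face. Black knob (30 mm across) and disc (60 mm across) sit on the outer faces.
- knob_mouth (a point): Mouth centre of the knob head's cup if the slide were in its middle (stand x = -75, true place up to 16 mm off along x). Each cup: straight bore 20 mm wide, 7.6 mm deep, then a shallow 120 degree cone as seat; fully home, the plunger's ball tip ends 12.5 mm inside the mouth (ball centre 6.5 mm), the flat plain tip 9.9 mm. Never load a cup with over 22 N.
- plain_mouth (a point): Mouth centre of the other cup (head with the disc), likewise if the slide were in its middle (stand x = +75); the two mouths are always 150 mm apart, face each other and shift together. This cup takes the spindle's plain tip.
- spindle: Loose steel spindle, 0.2 to 0.45 kg, 178 mm long when free, lying level in the V rest. Origin: on its axis, middle of its barrel (110 mm long, 24 mm thick); x along the axis from plunger end (-x) to plain end (+x). Grip it between two collars 32 mm across, 6 mm thick, inner faces at x = -17 and +17 mm.
- sprung_end (a point): On the axis at the barrel's plunger end (spindle x = -55). A 30 mm flange, 5 mm thick, rings this end only. Plunger 12 mm thick, tip ends at x = -93 when free (ball centre -87); hard stop after 22 mm. Spring gives from 2.5 N, +0.5 N per mm: 10 N at 15 mm, 13.5 N just before the stop. Home in its cup, it must go in over 16 mm for the plain tip to pass the other mouth; when fitted it stays 5.5 mm in.
- plain_end (a point): On the axis inside the plain tip (spindle x = +79): a fixed rod 12 mm thick, 30 mm long out of the barrel, with a flat end (1.5 mm chamfer) 6 mm further, at x = +85.
- rest: V rest of dark steel, fixed: foot 120 (x) x 60 x 12 mm, two upright V supports 8 mm thick at x = -42 and +42 mm, tops at z = 63 mm. Origin: centre of the underside; x along the spindle lying in it, whose axis is at z = 60 mm.
- hub: Bystander, leave alone: loose flanged steel hub standing upright, flange 84 mm in diameter, 95 mm tall, origin at the centre of its underside.
- collar: Bystander, leave alone: loose aluminium ring lying flat, 80 mm outside, 66 mm inside, 30 mm tall, origin at the centre of its underside.
- spray: Bystander, leave alone: loose white spray can with green band, 52 mm in diameter, 150 mm tall, origin at the centre of its underside.
Things that resemble listed ones, but are neither listed nor needed, are in the scene too. Of the things like the spindle, leave any that is orange; of the rest the smaller one is meant.

How it is judged (in metres and radians):
On the way, in this order (a step that is already met when the one before it is completed fails the run):
1. the spindle is lifted out of the V rest (height (world z) of spindle above 0.075 m and contact force between spindle and rest below 0.1 N), for 0.1 s.
2. the plunger is pushed in against the knob head's cup (more than 9 N) (contact force between spindle and stand above 9 N and x of sprung_end in the frame of stand between -0.095 and -0.035 m and y of sprung_end in the frame of stand between -0.02 and 0.02 m and z of sprung_end in the frame of stand between 0.055 and 0.105 m), for 0.05 s.
At the end, for the whole second after the job is handed in: the spindle hangs at rest between the two cups, touched by nothing else, plunger end at the knob head, both ends of it within 4 mm sideways and in height of the cups' axis, and its spring presses it against the cups (x of sprung_end in the frame of stand below -0.035 m and y of sprung_end in the frame of stand between -0.004 and 0.004 m and z of sprung_end in the frame of stand between 0.071 and 0.079 m and x of plain_end in the frame of stand above 0.055 m and y of plain_end in the frame of stand between -0.004 and 0.004 m and z of plain_end in the frame of stand between 0.071 and 0.079 m and contact force between spindle and stand above 2 N and contact force between spindle and the fingers below 0.1 N and linear speed of spindle below 0.02 m/s).
It fails at once if a cup is loaded with more than 22 N by the spindle (plunger rammed to its stop or spindle jammed) (contact force between spindle and stand above 22 N).
It fails at once if a bystander is moved by more than 20 mm (distance of any of hub, collar, spray from where it was at the start of the episode above 0.02 m).
It also fails if it takes over 51 s, if anything falls off the work surface, if the arm or the gripper's body presses on something with over 40 N, if the wrist force passes 120 N, or if a joint passes its speed limit or range.

## Working session

There is one attempt and no reset: what is moved stays moved. The work goes in short steps, Python scripts to look and compute and a shell command to move; the robot and the scene stay as the last step left them, time stands still between calls to the robot, and variables do not carry over. Pictures are saved under pics/ and viewed, on a budget of 10 in all, crops included, one or two more only if the job needs it, and the job is handed in when it is done.

```bash
mkdir -p pics; ls
cat > h.py <<'E'
import numpy as np, cv2
from cell import manip, imaging, ticket
def cap(n):
    c=imaging.camera(n); d=c["depth"].astype(float); K=c["mtx"]; P=c["pose"]
    v,u=np.mgrid[:384,:512]
    p=np.stack([(u-K[0,2])/K[0,0]*d,-(v-K[1,2])/K[1,1]*d,-d],-1)
    w=p@P[:3,:3].T+P[:3,3]; w[d==0]=np.nan
    return c,w
def save(c,f): cv2.imwrite("pics/"+f,cv2.cvtColor(c["pixels"],cv2.COLOR_RGB2BGR))
E
python3 - <<'E'
from h import *
print(manip.read_state())
for n in("scene","top"):
    c,w=cap(n); np.savez(n+"0.npz",px=c["pixels"],w=w); print(c["mtx"],c["pose"])
    im=cv2.resize(c["pixels"],(768,576)); cv2.imwrite(f"pics/{n}0.png",im[...,::-1])
E
```

```text
pics
{'clock': 0.0, 'joints': array([-1.24160277e+00,  3.00454163e-01,  1.52159330e+00,  2.78187032e-06,
        1.32069845e+00, -6.65934397e-02]), 'qd': array([ 5.76758745e-04,  4.57650842e-04, -1.41372927e-03, -1.62875631e-04,
       -7.05183862e-05, -1.93901497e-04]), 'effort': array([-2.66621682e-04, -5.31802154e+01, -3.52730334e+01,  7.08201667e-02,
        2.44173309e-02, -7.58216947e-05]), 'eef_pos': array([ 211.95856248, -507.22708464,  204.8904548 ]), 'eef_rot': array([-1.57194685e+00,  7.94310825e-05, -2.74580639e+00]), 'wrist_force': array([ 0.52817345, -0.24357825,  0.51185613]), 'moment': array([ 0.02833781,  0.02727604, -0.00743424]), 'finger_gap': 94.00822424083145}
[[399.42736519   0.         254.0186879 ]
 [  0.         399.42736519 196.74131752]
 [  0.           0.           1.        ]] [[ 7.11414743e-01 -5.56209826e-01  4.29557555e-01  1.05109379e+03]
 [ 7.02596824e-01  5.49246457e-01 -4.52422405e-01 -5.84332076e+02]
 [ 1.57088224e-02  6.23665743e-01  7.81533284e-01  1.10386641e+03]
 [ 0.00000000e+00  0.00000000e+00  0.00000000e+00  1.00000000e+00]]
[[490.39289438   0.         247.24955327]
 [  0.         490.39289438 196.20549816]
 [  0.           0.           1.        ]] [[ 1.75299957e-03  9.82467155e-01 -1.86427510e-01  2.27377731e+02]
 [-9.99935087e-01  3.82101978e-03  1.07341489e-02  1.79978986e+01]
 [ 1.12582920e-02  1.86396591e-01  9.82410078e-01  1.53545978e+03]
 [ 0.00000000e+00  0.00000000e+00  0.00000000e+00  1.00000000e+00]]
```

View pics/scene0.png

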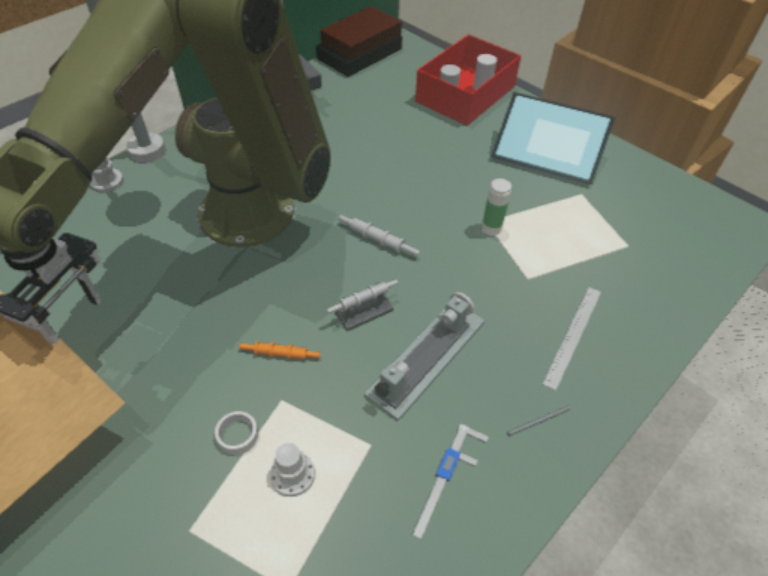

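View pics/top0.png

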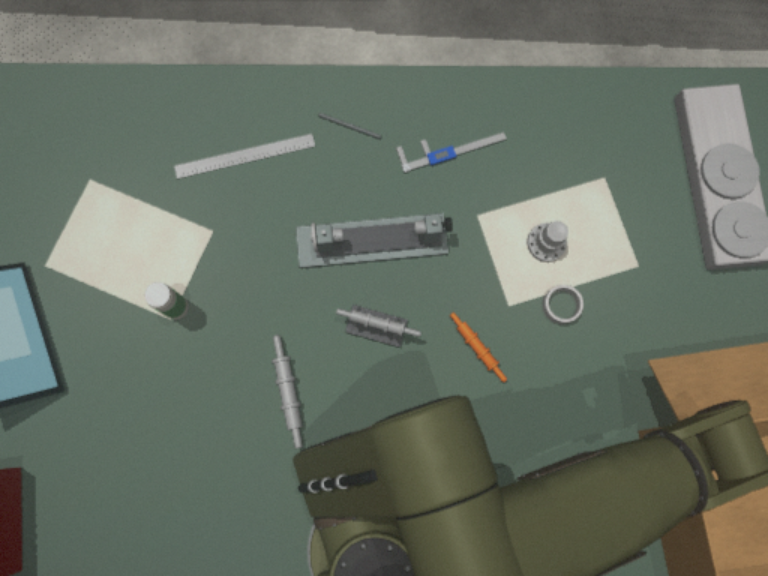

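The scene view shows the spindle in its rest (about 365,300), the larger spindle (378,237), the orange one (280,352) and the centres with the black knob near (385,385). In the top view the knob is on the right (448,224) and the disc on the left (312,235). The resting spindle runs from (340,312) to (418,334).

```bash
cat > m.py <<'E'
from h import *
def bedfit(px,w):
    # grey bed/slide/heads region; bed outline: z 8..30
    m=(w[...,2]>8)&(w[...,2]<30)&(w[...,0]>470)&(w[...,0]<680)&(w[...,1]>-230)&(w[...,1]<250)
    m=cv2.morphologyEx(m.astype(np.uint8),cv2.MORPH_OPEN,np.ones((3,3)))
    n,l,s,c=cv2.connectedComponentsWithStats(m); i=1+np.argmax(s[1:,4]); return w[l==i]
E
python3 - <<'E'
from m import *
T=np.load("top0.npz");S=np.load("scene0.npz")
for n,d in(("top",T),("scene",S)):
    w=d["w"]; b=bedfit(d["px"],w)
    print(n,"table z",np.nanmedian(w[250:300,60:90,2]) if n=="top" else "", "bed",len(b),cv2.minAreaRect(b[:,:2].astype(np.float32)), np.percentile(b[:,2],[5,50,95]))
    # spindle
    m=(w[...,2]>52)&(w[...,0]>330)&(w[...,0]<480)&(w[...,1]>-150)&(w[...,1]<160)&(w[...,2]<90)
    p=w[m]; 
    if len(p): 
        print(len(p),p.mean(0),cv2.minAreaRect(p[:,:2].astype(np.float32)))
        np.save(n+"sp.npy",p)
        a=np.linalg.svd(p[:,:2]-p[:,:2].mean(0))[2][0]; a*=np.sign(a[1]); t=(p[:,:2]-p[:,:2].mean(0))@a; s=(p[:,:2]-p[:,:2].mean(0))@[-a[1],a[0]]
        print("axis",a,np.degrees(np.arctan2(a[1],a[0])))
        for k in range(-100,101,8):
            q=(t>=k)&(t<k+8)
            if q.sum()>2: print(k+4,q.sum(),s[q].min().round(1),s[q].max().round(1),p[q,2].max().round(1))
    h=w[(w[...,2]>60)&(w[...,2]<130)&(w[...,0]>480)&(w[...,0]<680)&(w[...,1]>-230)&(w[...,1]<250)]
    print("heads",h[:,:].min(0),h.max(0))
a=cv2.resize(T["px"][190:250,210:300],(540,360),interpolation=cv2.INTER_CUBIC)
b=cv2.resize(S["px"][180:225,210:275],(520,360),interpolation=cv2.INTER_CUBIC)
cv2.imwrite("pics/z1.png",np.vstack([cv2.resize(a,(440,294)),cv2.resize(b,(440,304))])[...,::-1])
E
```

```text
top table z 0.06740021063842505 bed 1547 ((634.484130859375, 1.0047607421875), (89.20999908447266, 313.7837219238281), 6.010385513305664) [ 9.66321554 19.48276515 26.81916969]
406 [448.32756841 -11.99819753  67.69861043] ((448.9158020019531, -12.742385864257812), (175.81773376464844, 38.70805740356445), 76.82351684570312)
axis [0.26347164 0.96466714] 74.72384303490352
-88 7 -5.8 4.0 65.4
-80 9 -5.7 4.4 72.6
-72 10 -5.4 3.6 69.2
-64 11 -6.5 4.4 69.0
-56 10 -6.8 3.1 73.9
-48 25 -13.7 12.9 77.7
-40 33 -21.4 17.3 76.3
-32 22 -14.1 10.5 76.6
-24 20 -10.6 10.2 76.1
-16 25 -15.0 13.5 80.5
-8 21 -12.4 9.9 74.9
0 21 -11.3 9.6 78.5
8 20 -10.5 10.7 74.8
16 21 -11.2 11.0 78.1
24 26 -15.8 13.4 78.4
32 20 -10.6 10.0 76.0
40 25 -17.7 17.4 75.6
48 29 -18.4 18.6 76.3
56 16 -11.3 9.2 77.5
64 11 -5.6 4.6 69.0
72 10 -6.0 4.0 70.1
80 10 -7.6 4.7 70.1
88 4 -4.4 1.2 69.3
heads [ 594.49981547 -163.5366263    60.58188148] [669.31296058 125.90778728 110.75764471]
scene table z  bed 1506 ((637.4735107421875, 0.1079864501953125), (91.39039611816406, 319.1519775390625), 5.8259382247924805) [10.62389463 20.82595734 26.40472794]
328 [454.04578425 -13.96658216  67.9701256 ] ((449.8986511230469, -10.18310546875), (177.7473602294922, 38.108219146728516), 74.2717514038086)
axis [0.26679752 0.9637526 ] 74.52621083115964
-88 4 -0.6 7.0 68.3
-80 8 -1.6 9.2 67.4
-72 9 -4.1 10.3 68.9
-64 9 -1.3 8.3 68.9
-56 8 -3.3 7.8 67.3
-48 24 -12.0 15.2 78.5
-40 18 -12.9 10.9 76.0
-32 22 -10.5 24.2 76.0
-24 16 -7.5 9.5 76.7
-16 27 -12.8 15.3 79.7
-8 14 -9.5 10.2 75.3
0 17 -9.7 16.0 76.1
8 18 -9.1 14.8 77.8
16 13 -7.3 12.6 78.1
24 25 -14.1 14.9 79.8
32 16 -11.3 15.9 76.2
40 16 -11.8 22.2 77.5
48 20 -13.4 23.9 73.8
56 15 -9.5 12.8 75.1
64 6 -3.3 9.7 69.8
72 8 -1.7 7.2 68.6
80 7 -1.3 5.4 69.1
88 8 -1.7 8.7 66.2
heads [ 481.07275057 -162.67031141   60.37042651] [670.99374168 126.99300115 112.74151467]
```

View pics/z1.png

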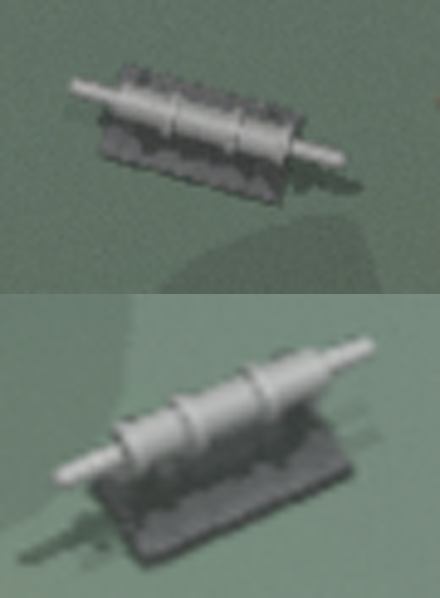

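Crop: the flange is at the lower-left end in the scene view (the right end in the top view), so the plunger faces −y. The barrel and two collars lie clear of the V supports.

Run:
```python
from m import *
T=np.load("top0.npz");S=np.load("scene0.npz")
for n,d,c in(("top",T,(634.5,1.0)),("scene",S,(637.5,0.1))):
    w=d["w"]; a=np.radians(95.9); R=np.array([[np.cos(a),np.sin(a)],[-np.sin(a),np.cos(a)]])
    q=(w[...,:2]-np.array(c))@R.T; z=w[...,2]
    near=(abs(q[...,0])<170)&(abs(q[...,1])<50)
    print(n)
    for k in range(-164,164,6):
        e=near&(q[...,0]>=k)&(q[...,0]<k+6)&(z>50)
        if e.sum()>2: print(k+3,e.sum(),"y",q[e][:,1].min().round(1),q[e][:,1].max().round(1),"z",np.percentile(z[e],[50,90]).round(1))
```

```text
top
-161 19 y -13.4 13.8 z [86.2 90.7]
-155 22 y -13.9 13.3 z [86.  93.1]
-149 10 y -5.9 7.4 z [79.6 87.7]
-143 11 y -19.3 17.6 z [94.4 97.6]
-137 32 y -19.6 21.3 z [93.5 98.7]
-131 32 y -21.3 20.4 z [92.7 99.7]
-125 32 y -21.3 19.6 z [ 94.2 105.2]
-119 29 y -18.8 20.3 z [93.3 99.5]
-113 33 y -19.1 19.5 z [92.8 96.5]
-107 27 y -12.6 18.0 z [86.1 96.4]
-101 17 y -13.8 11.9 z [85.3 89.6]
-95 18 y -14.5 12.2 z [85.8 92.1]
-89 14 y -11.9 12.2 z [83.3 90.7]
61 10 y -11.8 12.2 z [86.8 90.4]
67 17 y -14.2 12.5 z [86.7 91.3]
73 19 y -15.0 12.0 z [83.5 88.9]
79 21 y -13.7 15.9 z [84.2 93.5]
85 31 y -18.6 18.5 z [92.6 97.3]
91 32 y -19.0 19.5 z [92.6 98.5]
97 32 y -19.3 20.1 z [ 94.  104.2]
103 31 y -20.4 19.4 z [94.  98.3]
109 31 y -22.0 19.7 z [94.5 98.6]
115 38 y -24.8 28.3 z [ 94.6 104.7]
121 23 y -24.8 27.9 z [ 96.6 103.9]
127 3 y -10.6 -0.7 z [87.7 90.2]
scene
-161 41 y -12.9 14.1 z [79.3 91.2]
-155 24 y -13.8 13.4 z [86.2 90.8]
-149 6 y -10.3 7.7 z [87.3 88.3]
-143 27 y -15.2 16.7 z [82.6 93.8]
-137 63 y -19.5 20.5 z [86.8 96.2]
-131 30 y -19.0 19.5 z [95.3 97.5]
-125 39 y -19.5 21.0 z [ 95.  105.9]
-119 31 y -19.6 20.1 z [95.  99.9]
-113 30 y -19.9 20.0 z [94.7 98.2]
-107 12 y -17.6 18.9 z [94.5 96.7]
-101 10 y -12.1 8.8 z [87.9 90.1]
-95 19 y -12.3 11.8 z [87.1 90. ]
-89 15 y -12.5 10.7 z [87.4 91.2]
61 5 y -9.4 6.1 z [73.7 87.7]
67 30 y -13.9 13.0 z [79.8 89.9]
73 19 y -14.2 10.8 z [83.1 89.6]
79 14 y -12.9 6.7 z [88.2 91.4]
85 56 y -20.1 18.2 z [87.4 96.1]
91 28 y -20.9 17.5 z [94.5 98.5]
97 31 y -21.3 16.4 z [ 95.2 100.7]
103 24 y -20.8 18.3 z [ 95.  105.6]
109 18 y -21.0 16.4 z [96.2 98.3]
115 38 y -29.3 26.2 z [ 95.2 101.4]
121 49 y -29.2 29.6 z [ 93.9 105. ]
127 3 y -28.7 6.2 z [102.7 103.3]
```

```bash
python3 -m inch '[[[0,0,0],[0.015,0.036,0],0.06],[[0,0,3],[0.017,0.036,0],0.06],[[0,0,3],[0.017,0.036,0],0.06],[[0,0,4],[0.017,0.036,0],0.06],[[0,0,4],[0.017,0.036,0],0.06],[[0,0,4],[0.017,0.036,0],0.06],[[0,0,4],[0.017,0.036,0],0.06],[[0,0,4],[0.017,0.036,0],0.06],[[0,0,4],[0.017,0.036,0],0.06],[[0,0,4],[0.017,0.036,0],0.06]]'
```

```text
clock: 0.93
eef_pos: [380.3, -145.6, 205.5]
eef_rot: [-1.571, 0.0, -2.149]
wrist_force: [-0.0, 0.2, 0.2]
finger_gap: 59.8
```

```bash
python3 -m inch '[[[0,0,3],[0.014,0.0275,0],0.06],[[0,0,3],[0.014,0.0275,0],0.06],[[0,0,3],[0.014,0.0275,0],0.06],[[0,0,3],[0.014,0.0275,0],0.06],[[0,0,3],[0.0137,0.0276,0],0.06],[[0,0,2.7],[0,0,-0.02],0.06],[[0,0,0],[0,0,-0.03],0.06],[[0,0,0],[0,0,-0.03],0.06],[[0,0,0],[0,0,-0.02],0.06],[[0,0,0],[0,0,0],0.06]]'
python3 - <<'E'
from h import *
T=cap("top")[0];S=cap("scene")[0]
a=cv2.resize(T["pixels"][170:270,190:310],(480,400),interpolation=cv2.INTER_CUBIC)
b=cv2.resize(S["pixels"][150:250,180:300],(480,400),interpolation=cv2.INTER_CUBIC)
cv2.imwrite("pics/z2.png",cv2.resize(np.hstack([a,b]),(800,333))[...,::-1])
print(manip.read_state()["eef_rot"])
E
```

```text
clock: 1.77
eef_pos: [447.6, -9.6, 101.8]
eef_rot: [-1.577, -0.001, -1.843]
wrist_force: [0.5, -0.0, -0.5]
finger_gap: 60.2
[-1.57167126e+00 -1.46145970e-04 -1.84354985e+00]
```

View pics/z2.png

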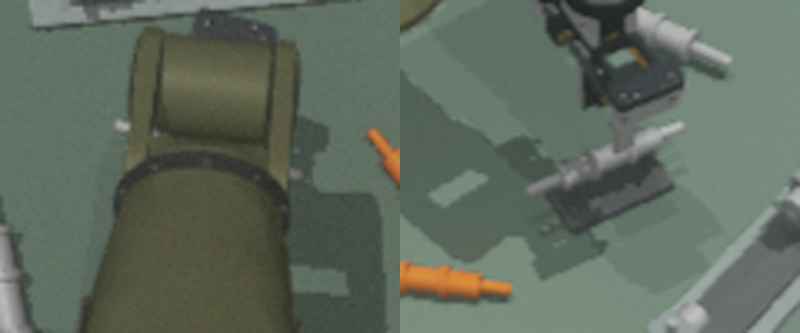

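The top view is blocked by the arm. In the scene view (right half) the front finger (about 622,130) stands over the barrel between the collars, so I'll descend and grip.

```bash
python3 -m inch '[[[0,0,0],[0.001,0.001,-0.02],0.06],[[0,0,0],[0.001,0,-0.02],0.06],[[0,0,0],[0,0,-0.015],0.06],[[0,0,0],[0,0,-0.006],0.06],[[0,0,0],[0,0,0],0.06],[[0,0,0],[0,0,0],0.02],[[0,0,0],[0,0,0],0.015],[[0,0,0],[0,0,0],0.01],[[0,0,0],[0,0,0],0.01],[[0,0,0],[0,0,0],0.01]]' 50
```

```text
clock: 2.7
eef_pos: [452.0, -8.9, 44.9]
eef_rot: [-1.57, 0.0, -1.843]
wrist_force: [0.4, -0.4, -0.2]
finger_gap: 30.0
```

```bash
python3 -m inch '[[[0,0,0],[0,0,-0.0035],0.03],[[0,0,0],[0,0,0],0.03],[[0,0,0],[0,0,0],0.01],[[0,0,0],[0,0,0],0.01],[[0,0,0],[0,0,0],0.01],[[0,0,0],[0,0,0],0.01],[[0,0,0],[0,0,0],0.01],[[0,0,0],[0,0,0],0.01],[[0,0,0],[0,0,0],0.01],[[0,0,0],[0,0,0],0.01]]' 50
python3 -c "
from h import *
s=manip.read_state();print(s['eef_pos'],s['eef_rot'],s['wrist_force'],s['moment'],s['finger_gap'])"
```

```text
clock: 3.53
eef_pos: [451.9, -8.9, 41.0]
eef_rot: [-1.57, 0.0, -1.843]
wrist_force: [4.3, -0.6, -3.1]
finger_gap: 23.0
[451.943135    -8.89760847  41.0130414 ] [-1.57034079e+00  8.44232766e-05 -1.84346664e+00] [ 4.27376834 -0.59860205 -3.11059502] [-0.29235412 -0.87043854  0.04186791] 22.976121696603148
```

```bash
python3 -m inch '[[[0,0,0],[0,0,0.015],0.01],[[0,0,0],[0,0,0.025],0.01],[[0,0,0],[0,0,0.025],0.01],[[0,0,1.6],[0.028,0.003,0],0.01],[[0,0,1.6],[0.028,0.003,0],0.01],[[0,0,1.6],[0.028,0.003,0],0.01],[[0,0,1.6],[0.029,0.003,0],0.01],[[0,0,1.6],[0.029,0.003,0],0.01],[[0,0,1.6],[0.029,0.004,0],0.01],[[0,0,0],[0.028,0.004,0],0.01]]' 60
python3 -m inch '[[[0,0,0],[0.002,0,0],0.01],[[0,0,0],[0,0,0],0.01],[[0,0,0],[0,0,0],0.01],[[0,0,0],[0,0,0],0.01],[[0,0,0],[0,0,0],0.01],[[0,0,0],[0,0,0],0.01],[[0,0,0],[0,0,0],0.01],[[0,0,0],[0,0,0],0.01],[[0,0,0],[0,0,0],0.01],[[0,0,0],[0,0,0],0.01]]'
python3 - <<'E'
from h import *
s=manip.read_state();print(s['eef_pos'],s['eef_rot'],s['wrist_force'],s['moment'],s['finger_gap'])
for n in("scene","top"):
    c,w=cap(n); np.savez(n+"1.npz",px=c["pixels"],w=w)
    cv2.imwrite(f"pics/{n}1.png",cv2.resize(c["pixels"][100:300,200:350] if n=="scene" else c["pixels"][90:240,170:330],None,fx=3,fy=3,interpolation=cv2.INTER_CUBIC)[...,::-1])
E
```

```text
clock: 4.37
eef_pos: [651.2, 14.5, 104.9]
eef_rot: [-1.574, -0.0, -1.674]
wrist_force: [0.3, -0.2, -4.1]
finger_gap: 22.6
clock: 5.2
eef_pos: [652.7, 14.1, 106.0]
eef_rot: [-1.571, -0.0, -1.676]
wrist_force: [0.7, -0.1, -3.2]
finger_gap: 22.8
[652.7008027   14.12370111 106.0038334 ] [-1.57075093e+00 -2.11066127e-05 -1.67591484e+00] [ 0.68529539 -0.08103938 -3.15195692] [-4.55216728e-02 -8.58202812e-02  7.94715549e-05] 22.826593390854523
```

View pics/scene1.png

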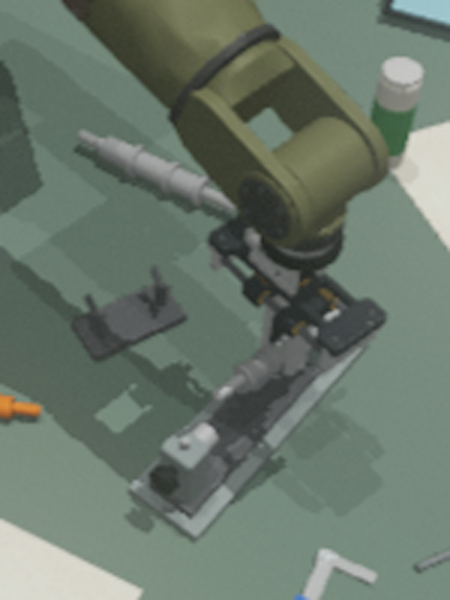

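View pics/top1.png

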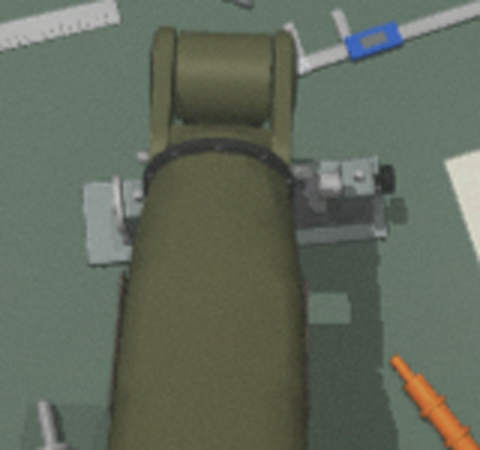

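The scene view shows the spindle held level over the bed, with the plunger tip near (225,392) before the knob head's cup (210,430). In the top view the plunger end shows at about (300,175) by the cup (325,180).

```bash
cat > sp.py <<'E'
from h import *
def frame(c,yaw):
    a=np.radians(yaw); return np.array([[np.cos(a),np.sin(a)],[-np.sin(a),np.cos(a)]]),np.array(c)
def prof(w,tcp,yaw,z0,ks,rad=25):
    R,c=frame(tcp,yaw); q=(w[...,:2]-c)@R.T; z=w[...,2]
    for k in ks:
        e=(q[...,0]>=k)&(q[...,0]<k+6)&(abs(q[...,1])<rad)&(abs(z-z0)<20)
        if e.sum()>2:
            # circle centre fit to cross-section
            y,zz=q[e][:,1],z[e]; print(k+3,e.sum(),"y",y.min().round(1),y.max().round(1),"z",zz.min().round(1),zz.max().round(1),"med",np.median(y).round(1),np.median(zz).round(1),"xmin",q[e][:,0].min().round(1))
E
python3 - <<'E'
from sp import *
for n in("scene","top"):
    w=np.load(n+"1.npz")["w"]; print(n,"spindle rel TCP")
    prof(w,(652.7,14.1),84.0,125,range(-102,-20,6),18)
    prof(w,(652.7,14.1),84.0,125,range(60,100,6),18)
E
```

```text
scene spindle rel TCP
-93 3 y -0.8 2.5 z 125.4 130.0 med 2.0 127.4 xmin -91.3
-87 9 y -3.8 5.5 z 121.5 133.5 med -1.8 130.0 xmin -89.0
-81 5 y -3.8 4.5 z 127.8 132.9 med -1.7 129.4 xmin -83.5
-75 9 y -5.2 6.0 z 125.7 132.3 med 0.3 129.6 xmin -77.7
-69 8 y -4.5 2.9 z 126.8 134.7 med -0.6 131.0 xmin -71.6
-63 8 y -4.9 5.1 z 124.0 133.1 med -2.6 129.9 xmin -65.6
-57 22 y -14.1 13.4 z 117.4 144.3 med -1.5 131.9 xmin -59.8
-51 22 y -14.0 14.5 z 113.7 143.8 med -2.8 134.4 xmin -53.7
-45 15 y -10.8 9.0 z 127.6 139.7 med -3.2 135.5 xmin -47.8
-39 12 y -10.9 10.1 z 129.6 141.6 med -2.6 135.9 xmin -41.7
-33 16 y -11.0 8.8 z 121.1 139.3 med -3.8 134.9 xmin -35.8
-27 14 y -12.3 10.6 z 132.1 143.6 med -3.1 136.4 xmin -29.7
-21 27 y -14.9 14.0 z 114.9 144.5 med -6.3 137.0 xmin -23.9
63 3 y -0.2 1.7 z 129.9 133.3 med 1.0 130.0 xmin 62.8
69 5 y -2.3 1.8 z 130.2 137.5 med -1.9 131.3 xmin 67.5
top spindle rel TCP
-93 3 y 0.4 6.3 z 125.4 132.2 med 1.4 131.5 xmin -91.8
-87 8 y -4.8 6.8 z 124.0 134.2 med 1.1 129.3 xmin -88.8
-81 8 y -3.2 8.7 z 127.4 136.1 med 2.4 131.1 xmin -82.8
-75 8 y -1.8 8.2 z 121.3 131.3 med 2.5 129.6 xmin -77.3
75 8 y -1.1 8.3 z 126.4 135.8 med 5.3 132.0 xmin 72.5
81 8 y 0.0 7.9 z 123.3 133.0 med 4.7 128.5 xmin 78.7
```

```bash
python3 -m inch '[[[0,0,0],[0.0015,0,-0.01],0.01],[[0,0,0],[0,0,-0.015],0.01],[[0,0,0],[0,0,-0.015],0.01],[[0,0,0],[0,0,-0.01],0.01],[[0,0,0],[0,0,0],0.01],[[0,0,0],[0,0,0],0.01],[[0,0,0],[0,0,0],0.01],[[0,0,0],[0,0,0],0.01],[[0,0,0],[0,0,0],0.01],[[0,0,0],[0,0,0],0.01]]'
python3 - <<'E'
from sp import *
s=manip.read_state();print(s['eef_pos'],s['eef_rot'],s['wrist_force'],s['moment'],s['finger_gap'])
I=[]
for n in("scene","top"):
    c,w=cap(n); np.savez(n+"2.npz",px=c["pixels"],w=w)
    k=c["pixels"][190:290,235:335] if n=="scene" else c["pixels"][120:180,255:315]
    I.append(cv2.resize(k,(400,400),interpolation=cv2.INTER_CUBIC))
    tcp=s['eef_pos'][:2]
    print(n,"spindle");prof(w,tcp,84.0,75,range(-96,-54,6),14)
    print("cup");prof(w,(637.4,0.3),95.9,75,range(-114,-72,6),15)
cv2.imwrite("pics/z3.png",np.hstack(I)[...,::-1])
E
```

```text
clock: 6.13
eef_pos: [654.5, 14.1, 56.5]
eef_rot: [-1.57, 0.0, -1.676]
wrist_force: [-0.7, 0.1, -3.8]
finger_gap: 22.8
[654.46456878  14.11290443  56.53911747] [-1.56995934e+00  4.13032559e-05 -1.67587418e+00] [-0.67254698  0.13220278 -3.80489053] [-0.00322943 -0.07190435  0.00566019] 22.843909749459346
scene spindle
-87 10 y -5.2 5.8 z 75.7 82.5 med -0.4 80.4 xmin -89.6
-81 6 y -4.7 4.5 z 77.8 87.8 med -2.6 80.7 xmin -83.3
-75 8 y -4.6 4.7 z 76.3 84.1 med -0.2 81.1 xmin -77.5
-69 6 y -4.9 3.3 z 78.8 84.4 med -0.1 81.2 xmin -72.0
-63 7 y -3.9 5.6 z 74.1 85.9 med -1.8 79.6 xmin -65.8
-57 13 y -11.4 9.5 z 77.7 94.6 med -0.7 81.0 xmin -60.0
cup
-105 6 y -9.7 7.3 z 89.9 94.7 med -3.0 92.3 xmin -107.2
-99 16 y -12.5 12.0 z 82.9 91.2 med -1.5 87.3 xmin -101.7
-93 18 y -13.5 10.9 z 73.8 90.6 med -4.0 86.5 xmin -95.0
-87 9 y -11.4 7.7 z 84.8 91.5 med -2.0 87.5 xmin -90.0
-75 7 y -5.3 3.2 z 75.7 82.5 med -1.8 79.8 xmin -76.1
top spindle
-93 3 y 0.3 5.1 z 77.1 83.0 med 1.8 77.7 xmin -92.1
-87 7 y -3.5 5.9 z 75.7 80.3 med 1.7 78.6 xmin -89.1
-81 8 y -2.0 6.5 z 71.0 87.1 med 2.1 81.6 xmin -83.0
-75 6 y -3.9 6.0 z 73.5 82.8 med 1.6 79.4 xmin -76.9
cup
-111 12 y -11.7 13.1 z 58.9 94.9 med -1.5 91.5 xmin -112.3
-105 16 y -10.0 14.8 z 80.3 94.5 med 2.8 85.3 xmin -107.7
-99 16 y -11.0 14.1 z 76.8 91.5 med 4.3 85.6 xmin -101.6
-93 17 y -11.2 14.6 z 78.7 91.2 med 4.0 84.1 xmin -95.6
-87 13 y -10.4 14.8 z 61.3 89.9 med 0.7 78.9 xmin -89.6
-75 6 y -0.7 5.6 z 75.7 83.0 med 1.9 77.4 xmin -77.5
```

View pics/z3.png

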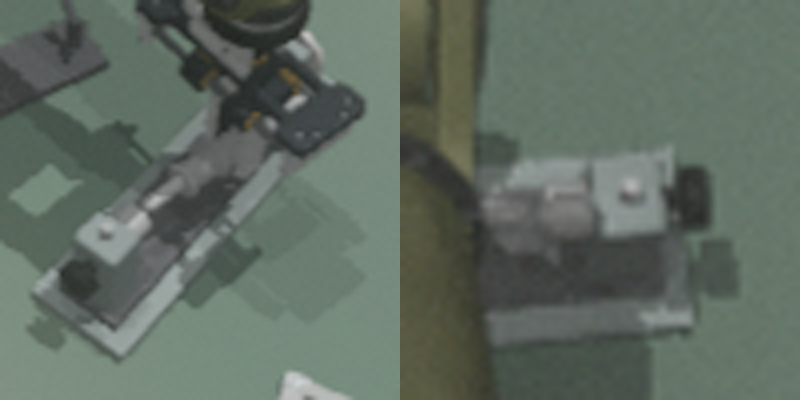

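The crop shows the plunger in line with the knob cup and about 8 mm before its mouth (scene 140,205; top 490–540,205). I'll advance along the axis.

```bash
python3 -m inch '[[[0,0,0],[0.0003,-0.003,-0.0005],0.01],[[0,0,0],[0.0003,-0.003,0],0.01],[[0,0,0],[0.0003,-0.003,0],0.01],[[0,0,0],[0.0002,-0.002,0],0.01],[[0,0,0],[0.0002,-0.002,0],0.01],[[0,0,0],[0.0002,-0.002,0],0.01],[[0,0,0],[0.0001,-0.001,0],0.01],[[0,0,0],[0,0,0],0.01],[[0,0,0],[0,0,0],0.01],[[0,0,0],[0,0,0],0.01]]'
python3 -c "
from h import *
s=manip.read_state();print(s['eef_pos'],s['eef_rot'],s['wrist_force'],s['moment'],s['finger_gap'])"
```

```text
clock: 7.07
eef_pos: [655.8, -1.8, 55.5]
eef_rot: [-1.571, 0.0, -1.676]
wrist_force: [-0.2, -0.2, -3.7]
finger_gap: 22.9
[655.82318403  -1.75216888  55.45718056] [-1.57082940e+00  3.83155248e-05 -1.67580560e+00] [-0.16032305 -0.20605776 -3.74843741] [-0.0534551  0.0119606  0.008706 ] 22.85612487005235
```

No contact yet, as expected. I'll keep going in small steps.

```bash
python3 -m inch '[[[0,0,0],[0.0001,-0.001,0.0003],0.01],[[0,0,0],[0.0001,-0.001,0],0.01],[[0,0,0],[0.0001,-0.001,0],0.01],[[0,0,0],[0.0001,-0.001,0],0.01],[[0,0,0],[0.0001,-0.001,0],0.01],[[0,0,0],[0.0001,-0.001,0],0.01],[[0,0,0],[0.0001,-0.001,0],0.01],[[0,0,0],[0,0,0],0.01],[[0,0,0],[0,0,0],0.01],[[0,0,0],[0,0,0],0.01]]'
python3 -c "
from h import *
s=manip.read_state();print(s['eef_pos'],s['eef_rot'],s['wrist_force'],s['moment'],s['finger_gap'])"
```

```text
clock: 7.9
eef_pos: [656.5, -8.7, 55.7]
eef_rot: [-1.571, 0.0, -1.676]
wrist_force: [-1.0, 3.7, -3.2]
finger_gap: 22.8
[656.48773014  -8.70461174  55.71264474] [-1.57100899e+00  1.87942301e-04 -1.67588564e+00] [-1.04667821  3.74247155 -3.22496176] [ 0.59827439  0.17000667 -0.12509692] 22.821190845976748
```

```bash
python3 -m inch '[[[0,0,0],[0.0002,-0.002,0.0003],0.01],[[0,0,0],[0.0002,-0.002,0],0.01],[[0,0,0],[0.0002,-0.002,0],0.01],[[0,0,0],[0.0002,-0.002,0],0.01],[[0,0,0],[0.0002,-0.002,0],0.01],[[0,0,0],[0,0,0],0.01],[[0,0,0],[0,0,0],0.01],[[0,0,0],[0,0,0],0.01],[[0,0,0],[0,0,0],0.01],[[0,0,0],[0,0,0],0.01]]'
python3 -c "
from h import *
for i in range(3):
  s=manip.read_state();print(s['eef_pos'],s['eef_rot'],s['wrist_force'],s['moment'],s['finger_gap'])"
```

```text
clock: 8.73
eef_pos: [657.0, -18.2, 55.7]
eef_rot: [-1.573, 0.001, -1.676]
wrist_force: [-3.8, 8.4, -3.0]
finger_gap: 22.7
[656.98939563 -18.17438694  55.7110773 ] [-1.57256693e+00  1.10128150e-03 -1.67604191e+00] [-3.78936171  8.39382191 -3.03761315] [ 1.4468573   0.67344165 -0.41192466] 22.66816082764686
[656.98939563 -18.17438694  55.7110773 ] [-1.57256693e+00  1.10128150e-03 -1.67604191e+00] [-3.78936171  8.39382191 -3.03761315] [ 1.4468573   0.67344165 -0.41192466] 22.66816082764686
[656.98939563 -18.17438694  55.7110773 ] [-1.57256693e+00  1.10128150e-03 -1.67604191e+00] [-3.78936171  8.39382191 -3.03761315] [ 1.4468573   0.67344165 -0.41192466] 22.66816082764686
```

The sideways force means the ball is off centre: after contact I should move along the spindle's own (tilted) axis. I'll correct −2.5 mm in x, then continue along that axis.

```bash
python3 -m inch '[[[0,0,0],[-0.0008,0,0],0.01],[[0,0,0],[-0.0008,0,0],0.01],[[0,0,0],[-0.0009,0,0],0.01],[[0,0,0],[-0.0001,-0.001,0],0.01],[[0,0,0],[-0.0001,-0.001,0],0.01],[[0,0,0],[-0.0001,-0.001,0],0.01],[[0,0,0],[0,0,0],0.01],[[0,0,0],[0,0,0],0.01],[[0,0,0],[0,0,0],0.01],[[0,0,0],[0,0,0],0.01]]'
python3 -c "
from h import *
s=manip.read_state();print(s['eef_pos'],s['eef_rot'],s['wrist_force'],s['moment'],s['finger_gap'])"
```

```text
clock: 9.57
eef_pos: [654.9, -21.0, 56.1]
eef_rot: [-1.571, 0.001, -1.675]
wrist_force: [-0.8, 9.9, -3.2]
finger_gap: 22.6
[654.89209263 -21.01555136  56.10505358] [-1.57058341e+00  1.30596390e-03 -1.67546893e+00] [-0.81507136  9.91338264 -3.23120745] [ 1.66059563 -0.13006379 -0.07993821] 22.593159771486633
```

```bash
python3 -m inch '[[[0,0,0],[-0.0003,-0.001,0],0.01],[[0,0,0],[-0.0003,-0.001,0],0.01],[[0,0,0],[-0.0002,-0.001,0],0.01],[[0,0,0],[0,0,0],0.01],[[0,0,0],[0,0,0],0.01],[[0,0,0],[0,0,0],0.01],[[0,0,0],[0,0,0],0.01],[[0,0,0],[0,0,0],0.01],[[0,0,0],[0,0,0],0.01],[[0,0,0],[0,0,0],0.01]]'
python3 -c "
from h import *
s=manip.read_state();print(s['eef_pos'],s['eef_rot'],s['wrist_force'],s['moment'],s['finger_gap'])"
```

```text
clock: 10.4
eef_pos: [654.2, -23.8, 56.2]
eef_rot: [-1.57, 0.002, -1.675]
wrist_force: [1.7, 9.7, -3.6]
finger_gap: 22.9
[654.24676895 -23.76576698  56.15304716] [-1.57018792e+00  1.59644103e-03 -1.67527276e+00] [ 1.73054972  9.72466085 -3.56291955] [ 1.93709381 -0.28975047 -0.05359673] 22.887968409742225
```

Force and moment agree at about 11.5 N (about 18 mm in), and the ball position matches the predicted seat. I'll swing the plain end in about the ball, in stages.

```bash
python3 -m inch '[[[0,0,1],[-0.0012,0.0001,0],0.01],[[0,0,1],[-0.0012,0.0001,0],0.01],[[0,0,1],[-0.0012,0.0001,0],0.01],[[0,0,1],[-0.0012,0.0001,0],0.01],[[0,0,1],[-0.0012,0,0],0.01],[[0,0,0],[0,0,0],0.01],[[0,0,0],[0,0,0],0.01],[[0,0,0],[0,0,0],0.01],[[0,0,0],[0,0,0],0.01],[[0,0,0],[0,0,0],0.01]]'
python3 - <<'E'
from h import *
s=manip.read_state();print(s['eef_pos'],s['eef_rot'],s['wrist_force'],s['moment'],s['finger_gap'])
c,w=cap("scene"); cv2.imwrite("pics/s3.png",cv2.resize(c["pixels"][170:290,235:355],(600,600),interpolation=cv2.INTER_CUBIC)[...,::-1])
E
```

```text
clock: 11.23
eef_pos: [648.2, -23.4, 56.1]
eef_rot: [-1.57, 0.001, -1.588]
wrist_force: [-0.2, 11.4, -4.2]
finger_gap: 22.5
[648.16813493 -23.37075495  56.13270445] [-1.57026249e+00  1.49892339e-03 -1.58796368e+00] [-0.18609435 11.42628541 -4.2385152 ] [ 1.87826925 -0.12972222 -0.00427119] 22.48281049473297
```

View pics/s3.png

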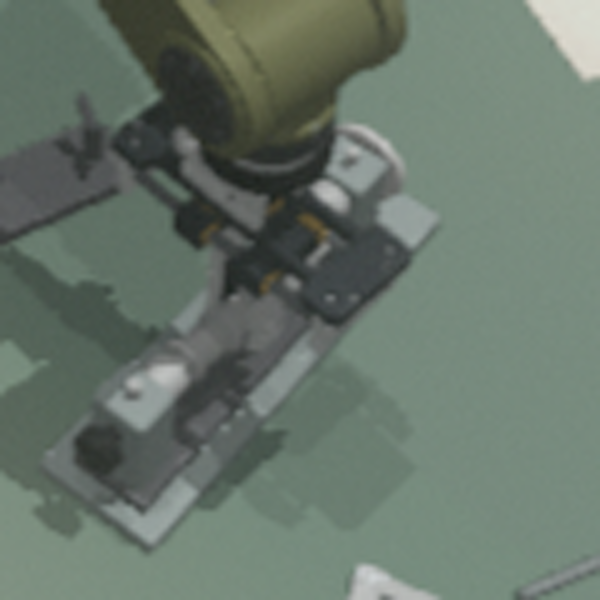

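The scene shows the plunger in the knob cup (160,375). The plain end is hidden by the hand. At 11.4 N I'll add 1 mm of margin and finish the swing in two stages.

```bash
python3 -m inch '[[[0,0,0],[0,-0.001,0],0.01],[[0,0,0],[0,0,0],0.01],[[0,0,1],[-0.0012,0,0],0.01],[[0,0,0.5],[-0.0006,0,0],0.01],[[0,0,0.5],[-0.0006,0,0],0.01],[[0,0,0.5],[-0.0006,0,0],0.01],[[0,0,0.5],[-0.0006,-0.0001,0],0.01],[[0,0,0],[0,0,0],0.01],[[0,0,0],[0,0,0],0.01],[[0,0,0],[0,0,0],0.01]]'
python3 - <<'E'
from h import *
s=manip.read_state();print(s['eef_pos'],s['eef_rot'],s['wrist_force'],s['moment'],s['finger_gap'])
E
```

```text
clock: 12.12
eef_pos: [644.5, -24.4, 56.1]
eef_rot: [-1.57, 0.002, -1.536]
wrist_force: [0.7, 11.4, -3.5]
finger_gap: 23.1
[644.50179917 -24.42563945  56.11059746] [-1.57036838  0.00158384 -1.53557654] [ 0.6624779  11.41889311 -3.48006937] [ 2.01992781 -0.03275159 -0.03558871] 23.096224797494013
```

```bash
python3 -m inch '[[[0,0,0.5],[-0.0006,0,0],0.01],[[0,0,0.5],[-0.0006,0,0],0.01],[[0,0,0.5],[-0.0006,0,0],0.01],[[0,0,0.5],[-0.0006,-0.0001,0],0.01],[[0,0,0.5],[-0.0006,0,0],0.01],[[0,0,0.5],[-0.0006,-0.0001,0],0.01],[[0,0,0.5],[-0.0006,0,0],0.01],[[0,0,0.4],[-0.0004,-0.0001,0],0.01],[[0,0,0],[0,0,0],0.01],[[0,0,0],[0,0,0],0.01]]'
python3 - <<'E'
from sp import *
s=manip.read_state();print(s['eef_pos'],s['eef_rot'],s['wrist_force'],s['moment'],s['finger_gap'])
for n in("scene","top"):
    c,w=cap(n); tcp=s['eef_pos'][:2]
    print(n);prof(w,tcp,95.9,75,range(-100,-42,6),15);prof(w,tcp,95.9,75,range(48,120,6),15)
E
```

```text
clock: 12.95
eef_pos: [639.7, -24.8, 56.0]
eef_rot: [-1.571, 0.002, -1.468]
wrist_force: [-1.2, 11.2, -3.0]
finger_gap: 23.2
[639.6692144  -24.75772088  56.00949097] [-1.57088299  0.00160244 -1.4675469 ] [-1.22403521 11.16246461 -3.00523852] [ 1.93691737  0.13687629 -0.05404059] 23.18417500235587
scene
-97 3 y -13.2 -9.4 z 91.4 94.3 med -12.5 92.9 xmin -99.4
-91 3 y -5.2 12.7 z 92.3 94.4 med -2.2 93.9 xmin -91.2
-85 5 y -11.9 14.3 z 93.3 94.9 med -3.5 94.1 xmin -85.1
-79 6 y -8.6 7.3 z 86.5 90.6 med -1.4 89.1 xmin -79.9
-73 15 y -11.8 10.0 z 79.7 90.9 med -1.5 87.6 xmin -75.7
-67 15 y -13.1 9.3 z 75.5 90.0 med -4.1 87.1 xmin -69.5
-61 10 y -11.9 4.4 z 78.8 90.9 med -5.0 87.5 xmin -63.6
-55 24 y -12.3 14.9 z 68.9 91.4 med -1.3 83.0 xmin -55.9
-49 12 y -13.9 6.0 z 76.8 90.8 med -7.0 86.7 xmin -51.8
-43 13 y -11.0 11.1 z 80.0 88.6 med 0.4 84.9 xmin -45.3
99 5 y -3.5 7.7 z 87.2 91.7 med 1.5 89.2 xmin 98.6
105 17 y -13.6 12.9 z 81.9 93.1 med -5.0 89.1 xmin 102.9
111 20 y -14.9 14.0 z 76.5 94.7 med -2.3 92.1 xmin 108.1
117 4 y -11.4 5.6 z 92.1 94.9 med -8.5 94.3 xmin 114.7
top
-97 10 y -10.8 14.2 z 89.7 94.7 med 4.5 93.2 xmin -99.9
-91 9 y -11.6 10.4 z 86.4 94.9 med -4.5 92.6 xmin -92.9
-85 12 y -14.4 14.3 z 62.0 94.1 med -0.1 90.1 xmin -87.5
-79 14 y -10.2 12.8 z 80.5 93.7 med 3.2 87.5 xmin -81.9
-73 8 y 2.5 14.2 z 78.2 93.0 med 9.4 85.9 xmin -75.9
75 4 y -1.0 5.3 z 77.5 84.9 med 1.8 77.9 xmin 74.3
81 7 y -2.6 8.0 z 72.6 82.7 med 2.4 77.7 xmin 78.2
87 10 y -10.8 13.4 z 75.0 94.7 med 4.8 84.2 xmin 84.0
93 17 y -12.3 14.5 z 76.7 91.0 med 2.5 87.5 xmin 90.1
99 18 y -12.8 14.5 z 71.8 91.0 med 4.9 85.4 xmin 96.2
105 17 y -10.4 13.8 z 71.2 94.5 med 3.6 86.3 xmin 102.2
111 10 y -9.9 9.5 z 87.8 94.8 med -2.4 91.5 xmin 108.2
117 10 y -10.0 12.2 z 87.1 94.7 med 0.8 93.5 xmin 114.2
```

Spindle yaw is 95.9°, and the plain tip is in line with the disc cup within about 1 mm in both views. I'll let the spring out by moving 11 mm toward the disc head.

```bash
python3 -m inch '[[[0,0,0],[-0.0002,0.002,0],0.01],[[0,0,0],[-0.0002,0.002,0],0.01],[[0,0,0],[-0.0002,0.002,0],0.01],[[0,0,0],[-0.0002,0.002,0],0.01],[[0,0,0],[-0.0002,0.002,0],0.01],[[0,0,0],[-0.0001,0.001,0],0.01],[[0,0,0],[0,0,0],0.01],[[0,0,0],[0,0,0],0.01],[[0,0,0],[0,0,0],0.01],[[0,0,0],[0,0,0],0.01]]'
python3 - <<'E'
from sp import *
s=manip.read_state();print(s['eef_pos'],s['eef_rot'],s['wrist_force'],s['moment'],s['finger_gap'])
E
```

```text
clock: 13.88
eef_pos: [638.7, -14.5, 56.1]
eef_rot: [-1.571, 0.001, -1.468]
wrist_force: [-0.1, 6.4, -2.9]
finger_gap: 22.8
[638.73883267 -14.54225265  56.07234696] [-1.57054225e+00  5.15158202e-04 -1.46784021e+00] [-0.1413803   6.39531991 -2.94035264] [ 1.10610938  0.03037677 -0.06407003] 22.815977642899043
```

```bash
python3 -m inch '[[[0,0,0],[-0.0001,0.0006,0],0.01],[[0,0,0],[-0.0001,0.0006,0],0.01],[[0,0,0],[0,0.0003,0],0.01],[[0,0,0],[0,0.0003,0],0.01],[[0,0,0],[0,0,0],0.01],[[0,0,0],[0,0,0],0.01],[[0,0,0],[0,0,0],0.01],[[0,0,0],[0,0,0],0.01],[[0,0,0],[0,0,0],0.01],[[0,0,0],[0,0,0],0.01]]' 20
python3 - <<'E'
from sp import *
s=manip.read_state();print(s['eef_pos'],s['eef_rot'],s['wrist_force'],s['moment'],s['finger_gap'])
E
```

```text
clock: 14.72
eef_pos: [638.6, -12.9, 56.1]
eef_rot: [-1.57, 0.0, -1.468]
wrist_force: [-0.5, 5.0, -3.7]
finger_gap: 23.2
[638.56567172 -12.88418152  56.10949108] [-1.57046345e+00  3.47625097e-04 -1.46798328e+00] [-0.49169712  5.03161369 -3.67651921] [ 0.89445385  0.00370779 -0.02978799] 23.247466255979173
```

```bash
python3 -m inch '[[[0,0,0],[0,0.0003,0],0.01],[[0,0,0],[0,0.0002,0],0.01],[[0,0,0],[-0.0001,0.0002,0],0.01],[[0,0,0],[0,0,0],0.01],[[0,0,0],[0,0,0],0.01],[[0,0,0],[0,0,0],0.01],[[0,0,0],[0,0,0],0.01],[[0,0,0],[0,0,0],0.01],[[0,0,0],[0,0,0],0.01],[[0,0,0],[0,0,0],0.01]]' 20
python3 - <<'E'
from sp import *
s=manip.read_state();print(s['eef_pos'],s['eef_rot'],s['wrist_force'],s['moment'],s['finger_gap'])
E
```

```text
clock: 15.55
eef_pos: [638.5, -12.2, 56.1]
eef_rot: [-1.57, 0.0, -1.468]
wrist_force: [-0.0, 4.2, -2.9]
finger_gap: 23.5
[638.49958713 -12.23940868  56.13675851] [-1.57037800e+00  2.37517624e-04 -1.46790873e+00] [-0.03680654  4.21048826 -2.90224905] [ 8.91288661e-01  3.37444811e-02 -4.16915356e-04] 23.458686738696574
```

```bash
python3 -m inch '[[[0,0,0],[0,0.0003,0],0.01],[[0,0,0],[0,0.0002,0],0.01],[[0,0,0],[-0.0001,0.0003,0],0.01],[[0,0,0],[0,0,0],0.01],[[0,0,0],[0,0,0],0.01],[[0,0,0],[0,0,0],0.01],[[0,0,0],[0,0,0],0.01],[[0,0,0],[0,0,0],0.01],[[0,0,0],[0,0,0],0.01],[[0,0,0],[0,0,0],0.01]]' 15
python3 - <<'E'
from sp import *
s=manip.read_state();print(s['eef_pos'],s['eef_rot'],s['wrist_force'],s['moment'],s['finger_gap'])
E
```

```text
clock: 16.38
eef_pos: [638.4, -11.7, 56.1]
eef_rot: [-1.57, -0.0, -1.468]
wrist_force: [1.3, 0.1, -3.4]
finger_gap: 23.2
[638.35109902 -11.70669498  56.13108574] [-1.57049934e+00 -2.25007015e-04 -1.46825366e+00] [ 1.25115292  0.10467781 -3.39521892] [ 0.02884204 -0.34376944  0.0402127 ] 23.16686434017954
```

The net axial force has dropped to 0, so the plain tip is seated and the spring force is carried by the cups. I'll open the jaws and look.

```bash
python3 -m inch '[[[0,0,0],[0.0002,0,0],0.01],[[0,0,0],[0,0,0],0.026],[[0,0,0],[0,0,0],0.03],[[0,0,0],[0,0,0],0.035],[[0,0,0],[0,0,0],0.045],[[0,0,0],[0,0,0],0.05],[[0,0,0],[0,0,0],0.05],[[0,0,0],[0,0,0],0.05],[[0,0,0],[0,0,0],0.05],[[0,0,0],[0,0,0],0.05]]' 5
python3 - <<'E'
from sp import *
s=manip.read_state();print(s['eef_pos'],s['eef_rot'],s['wrist_force'],s['moment'],s['finger_gap'])
I=[]
for n in("scene","top"):
    c,w=cap(n); tcp=s['eef_pos'][:2]
    print(n);prof(w,tcp,95.9,75,range(-61,-20,6),18);prof(w,tcp,95.9,75,range(40,84,6),18)
E
```

```text
clock: 17.22
eef_pos: [638.4, -11.6, 56.0]
eef_rot: [-1.571, -0.0, -1.468]
wrist_force: [0.9, 1.6, 0.3]
finger_gap: 49.9
[638.42950725 -11.55001803  56.03222875] [-1.57083015e+00 -3.23233350e-05 -1.46815232e+00] [0.89689231 1.63247129 0.31196934] [-0.01501087 -0.14390692  0.03228894] 49.92598422846813
scene
-58 12 y -4.9 12.5 z 76.2 87.6 med 0.7 80.7 xmin -60.9
-52 31 y -13.1 10.9 z 60.5 91.2 med -2.7 82.6 xmin -54.9
-46 11 y -13.2 10.0 z 72.8 90.0 med -4.9 84.7 xmin -48.9
-40 14 y -10.9 9.3 z 78.2 88.6 med -3.8 85.4 xmin -42.7
-34 13 y -11.2 9.9 z 78.5 90.8 med -1.8 86.9 xmin -36.9
-28 12 y -9.9 10.5 z 72.7 87.5 med -3.0 85.3 xmin -30.2
-22 29 y -16.2 15.2 z 63.5 93.1 med -3.8 86.5 xmin -25.0
top
73 3 y -10.6 -0.6 z 81.3 94.2 med -6.1 85.9 xmin 75.4
79 15 y -11.5 14.9 z 78.4 93.0 med 3.7 86.6 xmin 76.2
85 19 y -11.1 15.9 z 67.1 92.1 med 5.2 84.6 xmin 82.0
```

The spindle stays at axis height with the jaws open. I'll raise the hand straight up and then retreat.

```bash
python3 -m inch '[[[0,0,0],[0,0,0.008],0.05],[[0,0,0],[0,0,0.015],0.05],[[0,0,0],[0,0,0.03],0.05],[[0,0,0],[0,0,0.035],0.05],[[0,0,0],[0,0,0.035],0.05],[[0,0,0],[0,0,0.03],0.05],[[0,0,0],[-0.03,-0.02,0],0.05],[[0,0,0],[-0.03,-0.025,0],0.05],[[0,0,0],[-0.03,-0.025,0],0.05],[[0,0,0],[-0.03,-0.025,0],0.05]]'
python3 -m inch '[[[0,0,0],[-0.03,-0.025,0],0.05],[[0,0,0],[-0.03,-0.025,0],0.05],[[0,0,0],[-0.02,-0.03,0],0.05],[[0,0,0],[-0.01,-0.035,0],0.05],[[0,0,0],[-0.01,-0.035,0],0.05],[[0,0,0],[-0.005,-0.035,0],0.05],[[0,0,0],[-0.005,-0.035,0],0.05],[[0,0,0],[0,-0.035,0],0.05],[[0,0,0],[0,0,0],0.05],[[0,0,0],[0,0,0],0.05]]'
python3 - <<'E'
from sp import *
I=[]
for n in("scene","top"):
    c,w=cap(n)
    print(n);prof(w,(638.4,-11.6),95.9,75,range(-85,108,6),18)
    k=c["pixels"][170:290,235:355] if n=="scene" else c["pixels"][110:210,190:310]
    I.append(cv2.resize(k,(400,400 if n=="scene" else 333),interpolation=cv2.INTER_CUBIC))
I[1]=np.vstack([I[1],np.zeros((67,400,3),np.uint8)])
cv2.imwrite("pics/z4.png",np.hstack(I)[...,::-1])
E
```

```text
clock: 18.15
eef_pos: [516.9, -107.1, 209.6]
eef_rot: [-1.57, -0.0, -1.468]
wrist_force: [0.5, -0.7, 0.1]
finger_gap: 50.1
clock: 18.98
eef_pos: [407.9, -362.6, 209.1]
eef_rot: [-1.571, 0.0, -1.47]
wrist_force: [-1.4, 0.6, -0.1]
finger_gap: 49.9
scene
-82 18 y -13.5 9.4 z 76.0 93.2 med -5.7 87.9 xmin -84.9
-76 13 y -12.9 10.1 z 75.8 92.4 med -1.0 87.6 xmin -78.4
-64 8 y -5.1 4.8 z 76.8 83.0 med -0.4 80.7 xmin -66.9
-58 7 y -4.9 5.5 z 76.2 84.0 med -0.6 81.3 xmin -59.7
-52 37 y -13.9 14.1 z 61.4 93.7 med -2.8 82.6 xmin -54.6
-46 9 y -13.6 6.3 z 74.1 91.8 med -2.4 86.5 xmin -48.7
-40 15 y -10.1 10.3 z 75.7 91.1 med -3.6 84.6 xmin -43.0
-34 13 y -10.6 10.5 z 76.6 90.6 med -4.3 86.1 xmin -35.0
-28 13 y -11.8 9.3 z 77.4 89.7 med -3.0 85.9 xmin -30.3
-22 25 y -15.0 16.3 z 64.5 92.8 med -2.7 82.4 xmin -23.7
-16 11 y -13.3 13.2 z 82.1 92.0 med -2.5 87.4 xmin -19.0
-10 12 y -11.1 8.0 z 74.7 86.8 med -4.8 85.5 xmin -12.2
-4 10 y -11.1 8.6 z 78.1 90.5 med -2.9 83.7 xmin -6.5
2 14 y -10.9 8.9 z 79.3 89.4 med -3.8 83.0 xmin -0.0
8 13 y -10.5 8.2 z 77.5 90.1 med 0.1 86.3 xmin 5.1
14 10 y -12.1 7.6
[... 1988 characters left out ...]
9.6
38 16 y -6.8 12.6 z 70.4 91.1 med 5.8 83.5 xmin 35.7
44 16 y -7.9 13.6 z 72.2 88.0 med 4.8 84.0 xmin 41.9
50 15 y -8.8 13.4 z 74.9 89.1 med 2.5 83.8 xmin 47.9
56 10 y -10.8 13.6 z 72.1 85.2 med 0.8 81.3 xmin 53.1
62 6 y -0.3 7.2 z 78.9 84.4 med 3.4 80.5 xmin 61.0
68 7 y -1.9 6.6 z 71.6 81.8 med 3.1 76.6 xmin 67.1
74 13 y -10.7 13.5 z 75.9 92.7 med 5.2 85.2 xmin 71.1
80 18 y -10.5 14.3 z 74.3 94.2 med 3.5 85.5 xmin 77.2
86 18 y -10.5 15.2 z 72.1 93.6 med 5.9 84.2 xmin 83.2
92 20 y -11.6 17.9 z 63.5 93.3 med 6.6 84.5 xmin 89.0
98 15 y -15.4 16.1 z 89.9 95.0 med -0.5 93.5 xmin 95.6
104 13 y -17.1 17.1 z 88.8 95.0 med 4.8 92.7 xmin 101.0
110 8 y -16.8 17.2 z 88.9 94.8 med 6.5 92.9 xmin 107.0
```

View pics/z4.png

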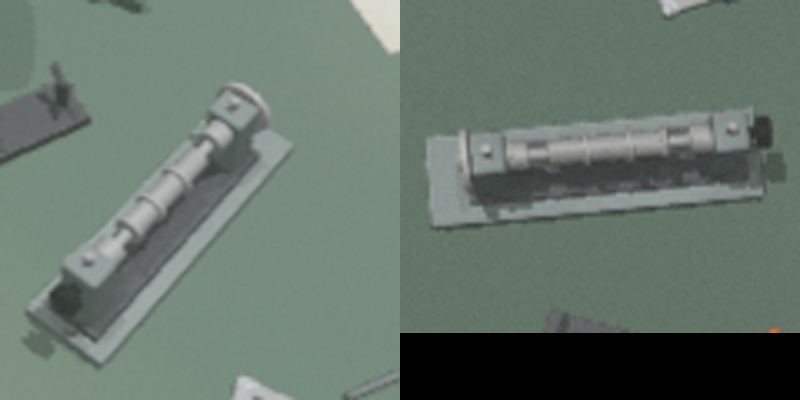

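The view shows the spindle level and straight between both cups (scene 90,265 to 230,125; top 485–725,145), with the hand clear. The gaps from barrel to cup are about 20 mm at each end, as expected when seated.

```bash
python3 -c "
from cell import ticket; print(ticket.sign_off())"
```

```text
the job is handed in; nothing more can be done
None
```

The spindle is fitted between the two cups with its plunger end at the knob head, and I handed the job in at about 19 s. No verdict was reported.

**What I did:** I took the spindle from the V rest and entered the plunger in the knob cup with the spindle turned 12° sideways. I pushed it to about 11.5 N by the wrist reading (about 18–19 mm in), swung it into line about its ball tip and let it out into the disc cup. I opened the jaws once the force along the axis had dropped to zero, then retreated.

**Last checks:**
- **Seating:** with the hand away, both cameras show the spindle level and in line with the cups within about 1–2 mm. The gap from barrel to cup is about 20 mm at each end, which matches both tips being fully seated.
- **Spring force:** I did not measure the force on the cups after release. It should be about 5 N from the spring.
- **Sideways force:** on the first push there was about 4.5 N to the side, because I followed the cups' axis instead of the tilted spindle's. I corrected this before swinging it in. The highest force I read was about 11.4 N, well under 22 N.
- **Camera difference:** the two cameras disagreed by about 3 mm sideways. I cancelled this by measuring the held spindle and the cups in the same views.
- **Bystanders:** the hand stayed well clear of the hub, collar and spray can, but I did not measure them again at the end.

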